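Sort left- and right-hand stage brackets

TASK

Sort the two one-toed brass brackets on the lab bench into left-hand and right-hand parts: the left-hand one goes into the blue tray, the right-hand one into the white tray. Looking from above along a bracket's upright fin towards the end with the toe, a left-hand bracket has its toe on the left and a right-hand one on the right; the bracket with a toe on both sides is neither and is not part of this job. Leave each bracket standing upright, flat on its foot on the tray's floor.

Things in the scene. Friction and masses are not known exactly. Their poses are not given: they have to be found in the camera images.
- left_bracket_center (a point): left-hand brass bracket standing on its foot, about 0.3 kg: flat foot 70 x 28 x 6 mm; upright fin along its middle, 60 long, 10 thick, top 50 mm above the underside (grasp across it); at one end a flat toe, 28 wide, 6 thick, juts 40 mm sideways from the foot. Point: mid-fin, 25 mm above the underside. x along the fin to the toe end, y across it (toe at +y, the left), z up
- right_bracket_center (a point): right-hand brass bracket standing on its foot, about 0.3 kg: flat foot 70 x 28 x 6 mm; upright fin along its middle, 60 long, 10 thick, top 50 mm above the underside (grasp across it); at one end a flat toe, 28 wide, 6 thick, juts 40 mm sideways from the foot. Point: mid-fin, 25 mm above the underside. x along the fin to the toe end, y across it (toe at -y, the right), z up
- blue_tray: blue plastic open tray, 170 mm (x) by 150 mm (y) outside, 36 mm high, walls and floor 4 mm thick, fixed to the table; empty at the start. Origin: centre of its underside, at table height; z up. It stands to the robot's left or right; the two trays may change places
- white_tray: white plastic open tray, 170 mm (x) by 150 mm (y) outside, 36 mm high, walls and floor 4 mm thick, fixed to the table; empty at the start. Origin: centre of its underside, at table height; z up. It stands to the robot's left or right; the two trays may change places
Not all that is in view belongs to the job. What is shaped like the part that bears right_bracket_center but red or turquoise is not meant.

How it is judged:
By the outcome, as a careful person would: the job done as asked, in the order asked, and still so for the second after the job is handed in, with the robot touching nothing.
It also fails if it takes over 64 s, if anything falls off the work surface, if the arm or the gripper's body presses on something with over 40 N, if the wrist force passes 120 N, or if a joint passes its speed limit or range.

ROBOT

A 6-joint arm with a two-finger parallel gripper is mounted at the origin on the work surface. World frame = base frame: x ahead of the robot, y to its left, z up, the work surface at z = 0. Lengths are in m, angles in degrees, forces in N, time in s.
With the tool pointing down it reaches from about 0.4 to 0.825 m from the base axis. Payload 7 kg.
Tool frame: the origin (TCP) lies midway between the tips of the shut fingers; the grasp point (between the pads) lies 19 mm behind it (r.grasp_offset is the distance from the TCP to the grasp point, in m); z points along the fingers, x is the direction in which the jaws open and shut, and the axes are right-handed (so a half turn about z gives the same grasp; the last joint's range is limited). The gripper opens to 88 mm and grips with 3 to 60 N. Pads are 19 mm wide; open, the fingers measure 130 mm over their backs; the gripper's body (78 mm by 193 mm) begins 47 mm behind the grasp point.
Start: joints at [-52.706, 20.546, 0.682, 0, -70.136, -16.507], TCP at [0.24, -0.631, 0.227] pointing down, gripper open.
Joint ranges: [-176.03, 176.03], [-82.01, 121.73], [-58.28, 71.71], [-173.87, 95.51], [-174.79, -0.11], [-173.66, 173.66]. Speed limits (degrees/s): [136.94, 136.94, 172.46, 180, 180, 180].

INTERFACE

Orientations are given as [roll, pitch, yaw] about the fixed x, y, z axes, in that order (R = Rz(yaw) Ry(pitch) Rx(roll)).
In Python, from plant import r gives the robot as it stands.
- The arm moves only by the tool step_arm, never from a script. Its argument "deltas" is a list of rows, each a list of 7 numbers: the turn, a rotation vector about the tool's x, y, z in rad, then the shift along the tool's x, y, z in mm, then the opening, from -1 (shut) to 1 (fully open), so that 0 is half open. In form: [[ax, ay, az, x, y, z, grip], ...]. A call has 1 to 10 rows; each row shifts and turns the pose as measured when the row begins, along the tool's axes as they then stand; what a row does not reach is not made up. A row lasts 1/10 s, in which the tool goes at most 50 mm and 8.59 degrees, less where a joint would pass 70% of its speed; a pose out of reach is approached as far as the arm can. A call with a gripper value outside its range is refused whole. The fingers move at their own pace and stop on an object; "squeeze" is the grip in N (left out, the last holds). Time passes only in rows, so rows that do not move let the fingers close. It gives the time, the measured TCP pose, the force and the opening at its end, in the units of the state.
- r.get_state(): the state, without advancing time (a new reading comes with each control period).
- r.capture(name): name is "side" or "top" or "wrist"; returns the picture (384x512x3 uint8, red, green, blue); there is no depth.
- r.camera_info(name): a dict with "vertical_fov" (degrees; the focal length in pixels is half the picture's height over the tangent of half this angle, whatever the lens; pixels are square), "cx", "cy" (the principal point, pixels), "view" (4x4, takes a point from world to camera coordinates). Camera axes: x right, y down, z forward; pixel columns grow to the right and rows downward; lengths in m; the calibration is good to about 2 mm. A picture is of the moment at which its call begins: read the wrist's pose just before it. camera_info takes no time and is no camera call; for the wrist camera it gives the pose at the moment of the call.
- r.close_job(): hands the job in, once; it reports no verdict.
The state is a dict: "time_s": time; "joints": joint angles; "qd": joint speeds; "joint_torque": joint torques, N m; "tcp_pos": TCP position; "eef_rot": TCP orientation; "contact_force": force on the tool from outside, world axes, zero at the start; "moment": the same for the moment, N m; "gripper_width": finger opening in m.
Only numpy, scipy, OpenCV 4.12 (cv2) and the standard library are available. Lean on these libraries where they do the work, as an engineer would, in place of code of your own. Each camera call takes 0.05 s, during which the arm holds its last target.

## Working session

There is one attempt and no reset: what is moved stays moved. The work goes in short steps, Python scripts to look and compute and a tool call to move; the robot and the scene stay as the last step left them, time stands still between calls to the robot, and variables do not carry over. Pictures are saved under pics/ and viewed, and the job is handed in when it is done.

Besides the shell and the picture viewer there is one more tool, called after "Emit:" as a command line: name --pt "numbers of a row" for each row, then --argument value for the rest. step_arm: Moves the arm, as the interface text tells. Its arguments: {"type":"object","properties":{"deltas":{"type":"array","items":{"type":"array","items":{"type":"number"}}},"squeeze":{"type":"number"}},"required":["deltas"]}

```bash
mkdir -p pics; ls
python3 - <<'E'
from plant import r
import cv2
print(r.get_state())
for n in("top","side","wrist"):
    i=r.camera_info(n); print(n,i)
    cv2.imwrite(f"pics/{n}0.png",cv2.cvtColor(r.capture(n),cv2.COLOR_RGB2BGR))
E
```

```text
pics
{'time_s': 0.0, 'joints': array([-5.27073375e+01,  2.05905128e+01,  6.33385459e-01, -1.95468754e-02,
       -7.01367024e+01, -1.65055203e+01]), 'qd': array([ 0.06514642,  0.07792661, -0.02616369, -0.07126938,  0.07516184,
        0.1369436 ]), 'joint_torque': array([ 3.57929571e-05, -5.82723141e+01,  2.93050486e+01,  6.99697629e+00,
        6.91996000e-03, -1.69544633e-04]), 'tcp_pos': array([ 0.23933256, -0.63061308,  0.22563196]), 'eef_rot': array([-1.79990958e+02, -9.51842363e-02,  1.10780478e+02]), 'contact_force': array([-0.98605917, -0.33684189,  0.37597421]), 'moment': array([ 0.00537092, -0.0447583 , -0.01679256]), 'gripper_width': 0.08771439639913017}
top {'vertical_fov': 50.58699649677491, 'cx': 254.68518144436533, 'cy': 188.74032466469677, 'view': array([[-0.01056404, -0.99977066,  0.01862862, -0.00323511],
       [-0.99923974,  0.00985559, -0.03772026,  0.51604879],
       [ 0.03752802, -0.01901293, -0.99911469,  0.95643417],
       [ 0.        ,  0.        ,  0.        ,  1.        ]])}
side {'vertical_fov': 52.16483306488372, 'cx': 255.7412273968999, 'cy': 186.95115100933043, 'view': array([[ 0.80640393, -0.59096195, -0.02183284, -0.40960118],
       [-0.38740487, -0.50002314, -0.77452845,  0.23756272],
       [ 0.44679992,  0.63304094, -0.63216216,  0.69624229],
       [ 0.        ,  0.        ,  0.        ,  1.        ]])}
wrist {'vertical_fov': 59.88514450308417, 'cx': 263.8754047514621, 'cy': 188.6176438565915, 'view': array([[-0.35430669,  0.93512872,  0.00102184,  0.67355933],
       [ 0.89421078,  0.33848337,  0.29294383, -0.03744586],
       [ 0.27359431,  0.1047057 , -0.95612911,  0.39019918],
       [ 0.        ,  0.        ,  0.        ,  1.        ]])}
```

View pics/top0.png

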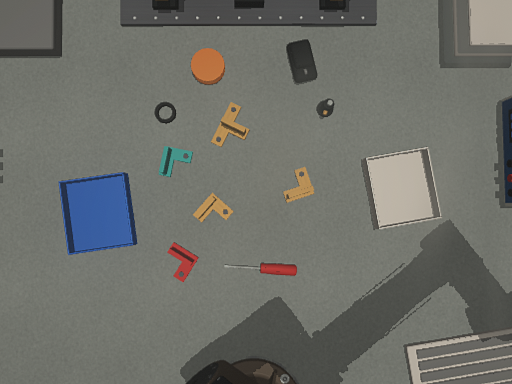

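View pics/side0.png

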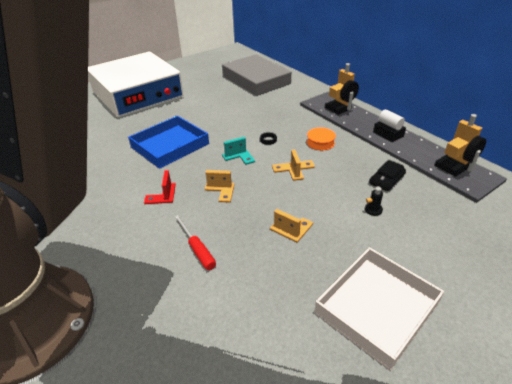

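View pics/wrist0.png

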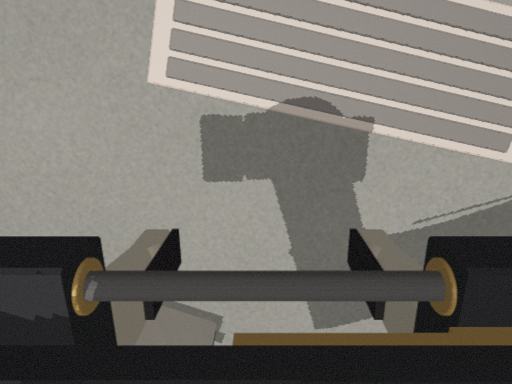

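The brass candidates in the top view are at (230,125), which has toes on both sides and so is neither, (212,207) and (299,187). The turquoise (175,160) and red (183,261) parts are not meant. I'll enlarge the crops to confirm.

```bash
cat > h.py <<'E'
import numpy as np,cv2
from plant import r
def K(n):
    i=r.camera_info(n);f=192/np.tan(np.radians(i['vertical_fov']/2));return f,i['cx'],i['cy'],np.array(i['view'])
def ray(n,uv,z,k=None):
    f,cx,cy,V=k or K(n);R=V[:3,:3];c=-R.T@V[:3,3]
    d=R.T@np.array([(uv[0]-cx)/f,(uv[1]-cy)/f,1]);return c+d*(z-c[2])/d[2]
def proj(n,p,k=None):
    f,cx,cy,V=k or K(n);q=V[:3,:3]@np.array(p)+V[:3,3];return np.array([f*q[0]/q[2]+cx,f*q[1]/q[2]+cy])
E
python3 - <<'E'
import cv2,numpy as np
im=cv2.imread('pics/top0.png')
a=cv2.resize(im[175:235,180:330],None,fx=5,fy=5,interpolation=cv2.INTER_CUBIC);cv2.imwrite('pics/crop_top.png',a)
s=cv2.imread('pics/side0.png')
a=cv2.resize(s[155:250,190:330],None,fx=5,fy=5,interpolation=cv2.INTER_CUBIC);cv2.imwrite('pics/crop_side.png',a)
E
```

```text
(no output)
```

View pics/crop_top.png

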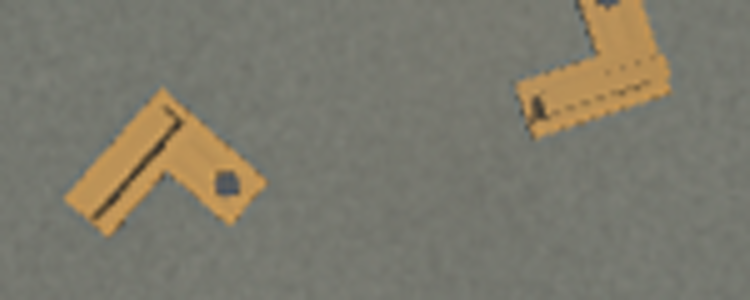

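View pics/crop_side.png

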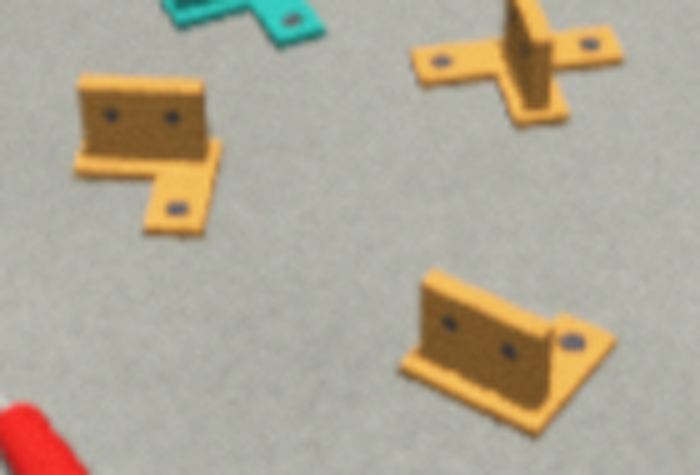

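Both crops agree with the top view:
- **A at top (212,207):** looking along the fin towards its toe end (up-right), the toe lies to the right (hole at about (226,212)). It is right-hand and goes in the white tray.
- **B at top (299,187):** the toe end is at image right and the toe points up, to the left. It is left-hand and goes in the blue tray.

Next I'll measure the corners on the z = 6 mm plane.

```bash
cat >> h.py <<'E'
L=np.array([(-35,-14),(35,-14),(35,54),(7,54),(7,14),(-35,14)],float)/1000
def fit(n,rgb,box,hand,z=.006,k=None,s=8):
    x0,y0,x1,y1=box
    im=cv2.resize(rgb[y0:y1,x0:x1],None,fx=s,fy=s,interpolation=cv2.INTER_CUBIC)
    hsv=cv2.cvtColor(im,cv2.COLOR_RGB2HSV)
    m=cv2.inRange(hsv,(10,90,40),(25,255,255))
    m=cv2.morphologyEx(m,cv2.MORPH_CLOSE,np.ones((3*s,3*s),np.uint8))
    c=max(cv2.findContours(m,0,cv2.CHAIN_APPROX_NONE)[0],key=cv2.contourArea)
    for e in np.arange(1,8,.25)*s/4:
        p=cv2.approxPolyDP(c,e,True)[:,0]
        if len(p)<=6:break
    P=np.array([ray(n,((u+.5)/s-.5+x0,(v+.5)/s-.5+y0),z,k)[:2] for u,v in p])
    M=L*np.array([1,1 if hand=='L' else -1]); best=None
    if len(P)!=6: return len(P),P
    for rev in(0,1):
      for sh in range(6):
        Q=np.roll(P[::-1] if rev else P,sh,0)
        a=M-M.mean(0);b=Q-Q.mean(0);th=np.arctan2((a[:,0]*b[:,1]-a[:,1]*b[:,0]).sum(),(a*b).sum())
        R=np.array([[np.cos(th),-np.sin(th)],[np.sin(th),np.cos(th)]]);t=Q.mean(0)-R@M.mean(0)
        res=np.linalg.norm(M@R.T+t-Q,axis=1)
        if best is None or res.max()<best[2].max():best=(t,np.degrees(th),res)
    return best
E
python3 - <<'E'
from h import *
im=cv2.cvtColor(cv2.imread('pics/top0.png'),cv2.COLOR_BGR2RGB)
np.set_printoptions(precision=4,suppress=True)
for b in((188,185,238,228),(278,160,322,208)):
    for h in'LR': print(b,h,fit('top',im,b,h))
for nm,lo,hi in(('blue',(100,120,60),(125,255,255)),('white',(0,0,150),(180,60,255))):
    m=cv2.inRange(cv2.cvtColor(im,cv2.COLOR_RGB2HSV),lo,hi)
    w=np.zeros_like(m); 
    if nm=='blue': w[150:270,40:150]=255
    else: w[130:240,350:450]=255
    c=np.concatenate(cv2.findContours(m&w,0,2)[0]); rc=cv2.minAreaRect(c)
    P=np.array([ray('top',q,.036) for q in cv2.boxPoints(rc)]);print(nm,rc,P[:,:2],P.mean(0),np.linalg.norm(np.diff(P,axis=0),axis=1))
    d=np.diff(P,axis=0);print(np.degrees(np.arctan2(d[:,1],d[:,0])))
E
```

```text
(188, 185, 238, 228) L (array([0.4748, 0.0783]), np.float64(49.19959157093794), array([0.0015, 0.0026, 0.0004, 0.0002, 0.0036, 0.002 ]))
(188, 185, 238, 228) R (array([0.473 , 0.1068]), np.float64(-41.69449131090873), array([0.0011, 0.0009, 0.0006, 0.0009, 0.0042, 0.0014]))
(278, 160, 322, 208) L (array([ 0.5062, -0.1128]), np.float64(-71.37208241275474), array([0.0015, 0.0006, 0.0006, 0.0015, 0.0021, 0.0009]))
(278, 160, 322, 208) R (array([ 0.5317, -0.1257]), np.float64(-162.26539407743627), array([0.0009, 0.0018, 0.001 , 0.0009, 0.0015, 0.0024]))
blue ((97.2626724243164, 212.7596435546875), (74.08707427978516, 70.03367614746094), 82.23483276367188) [[0.5377 0.4441]
 [0.5581 0.2859]
 [0.3894 0.2629]
 [0.3699 0.4202]] [0.4638 0.3533 0.036 ] [0.1596 0.1702 0.1586]
[ -82.6814 -172.2371   97.0723]
white ((403.42559814453125, 187.38209533691406), (72.90493774414062, 63.38097381591797), 79.5625228881836) [[ 0.5859 -0.2676]
 [ 0.6116 -0.4149]
 [ 0.4438 -0.4414]
 [ 0.4188 -0.2949]] [ 0.515  -0.3547  0.036 ] [0.1495 0.1699 0.1486]
[ -80.0849 -171.0295   99.6573]
```

```bash
cat >> h.py <<'E'
from scipy.spatial.transform import Rotation as Ro
def plan(p,psi,n,grip,state=None):
    """rows to reach tcp p, tool down yaw psi, from now (ideal following)"""
    s=state or r.get_state();q=np.array(s['tcp_pos']);R=Ro.from_euler('xyz',s['eef_rot'],degrees=True)
    T=Ro.from_euler('xyz',[180,0,psi],degrees=True); out=[]
    for k in range(n,0,-1):
        w=(R.inv()*T).as_rotvec()/k; d=R.inv().apply((np.array(p)-q)/k)*1000
        w=np.round(w,3);d=np.round(d,1);out.append([*w.tolist(),*d.tolist(),grip])
        q=q+R.apply(d/1000);R=R*Ro.from_rotvec(w)
    for i in range(0,n,10): print(out[i:i+10])
E
python3 - <<'E'
from h import *
np.set_printoptions(precision=4,suppress=True)
s=r.get_state();f,cx,cy,V=K('wrist');Rt=Ro.from_euler('xyz',s['eef_rot'],degrees=True).as_matrix();T=np.eye(4);T[:3,:3]=Rt;T[:3,3]=s['tcp_pos']
C=V@T;print(C)
for q in([0,0,0],[0,0,.2],[0,-.03,.2],[0,.03,.2]):
  c=C@np.array([*q,1]);print(q,f*c[0]/c[2]+cx,f*c[1]/c[2]+cy)
plan((.506,-.113,.22),198.6,15,0.3)
E
```

```text
[[ 1.      0.0005  0.0005 -0.0008]
 [-0.0004  0.9561 -0.2931  0.0293]
 [-0.0006  0.2931  0.9561  0.1738]
 [ 0.      0.      0.      1.    ]]
[0, 0, 0] 262.4034155569243 244.74787285492081
[0, 0, 0.2] 263.26039960323317 161.82394452367075
[0, -0.03, 0.2] 263.2306622674103 134.32653716006442
[0, 0.03, 0.2] 263.2887381418387 188.02791735995876
[[0.0, -0.0, -0.102, 26.0, 28.9, 0.4, 0.3], [0.0, -0.0, -0.102, 22.9, 31.4, 0.4, 0.3], [0.0, -0.0, -0.102, 19.6, 33.5, 0.4, 0.3], [0.0, -0.0, -0.102, 16.1, 35.3, 0.4, 0.3], [0.0, -0.0, -0.102, 12.4, 36.8, 0.4, 0.3], [0.0, -0.0, -0.102, 8.6, 37.9, 0.4, 0.3], [0.0, -0.0, -0.102, 4.7, 38.5, 0.4, 0.3], [0.0, -0.0, -0.102, 0.7, 38.8, 0.4, 0.3], [0.0, -0.0, -0.102, -3.3, 38.7, 0.4, 0.3], [0.0, -0.0, -0.102, -7.2, 38.1, 0.4, 0.3]]
[[0.0, -0.0, -0.103, -11.0, 37.2, 0.5, 0.3], [0.0, -0.0, -0.102, -14.8, 35.9, 0.4, 0.3], [0.0, -0.0, -0.103, -18.3, 34.2, 0.5, 0.3], [0.001, -0.0, -0.102, -21.8, 32.1, 0.4, 0.3], [0.0, -0.0, -0.103, -24.9, 29.8, 0.5, 0.3]]
```

Emit:
step_arm --pt "0 0 -0.1 26 29 0 0.3" --pt "0 0 -0.1 23 31 0 0.3" --pt "0 0 -0.1 20 33 0 0.3" --pt "0 0 -0.1 16 35 0 0.3" --pt "0 0 -0.1 12 37 0 0.3" --pt "0 0 -0.1 9 38 0 0.3" --pt "0 0 -0.1 5 38 0 0.3" --pt "0 0 -0.1 1 39 0 0.3" --pt "0 0 -0.1 -3 39 0 0.3" --pt "0 0 -0.1 -7 38 0 0.3"

```text
time_s: 1.15
tcp_pos: [0.4153, -0.2743, 0.2221]
eef_rot: [179.7, -0.3, 169.8]
contact_force: [1.2, 0.2, 0.6]
gripper_width: 0.0569
```

Run:
```python
from h import *
print(r.get_state()['tcp_pos'],r.get_state()['eef_rot'],r.get_state()['joints'])
plan((.506,-.113,.22),198.6,6,0.3)
```

```text
[ 0.41531163 -0.27430321  0.22208394] [179.73927745  -0.32797076 169.84034049] [-10.98871419   4.12955216 -21.13568914  -0.28225646 -65.06673332
   0.94803887]
[[0.001, -0.001, -0.084, -10.1, 29.1, 0.4, 0.3], [0.001, -0.001, -0.084, -12.6, 28.2, 0.4, 0.3], [0.001, -0.001, -0.083, -14.9, 27.0, 0.4, 0.3], [0.001, -0.0, -0.084, -17.0, 25.7, 0.4, 0.3], [0.001, -0.001, -0.083, -19.2, 24.2, 0.4, 0.3], [0.001, -0.001, -0.084, -21.0, 22.5, 0.3, 0.3]]
```

Emit:
step_arm --pt "0 0 -0.084 -10 29 0 0.3" --pt "0 0 -0.084 -13 28 0 0.3" --pt "0 0 -0.084 -15 27 0 0.3" --pt "0 0 -0.084 -17 26 0 0.3" --pt "0 0 -0.084 -19 24 0 0.3" --pt "0 0 -0.084 -21 22 0 0.3" --pt "0 0 0 0 0 0 0.3"

```text
time_s: 1.85
tcp_pos: [0.5078, -0.1013, 0.2225]
eef_rot: [179.6, -0.1, -159.6]
contact_force: [-1.5, -0.5, 0.0]
gripper_width: 0.0568
```

Run:
```python
from h import *
s=r.get_state();print(s['tcp_pos'],s['eef_rot'],s['joints'])
k=K('wrist');im=r.capture('wrist');np.save('w1.npy',im);cv2.imwrite('pics/wrist1.png',im[:,:,::-1])
P=[proj('wrist',(.506+a,-.113+b,.006),k) for a in(-.06,.06) for b in(-.06,.06)];print(np.array(P).round())
```

```text
[ 0.50780217 -0.10127949  0.22246488] [ 1.79575536e+02 -1.07028995e-01 -1.59568081e+02] [ 10.14792394   6.0435183  -18.86155444  -0.43875516 -65.27665451
  10.46773494]
[[339. 116.]
 [298. 212.]
 [236.  76.]
 [203. 178.]]
```

View pics/wrist1.png

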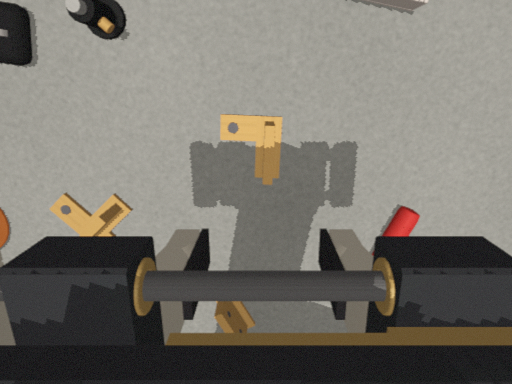

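The wrist view shows B with its fin running vertically at about (268,150), toe end up and toe to the left at (235,128). That confirms it is left-hand. I'll refine the pose from this view.

Run:
```python
from h import *
np.set_printoptions(precision=4,suppress=True)
im=np.load('w1.npy');k=K('wrist')
print(fit('wrist',im,(205,100,300,200),'L',k=k)); print(fit('wrist',im,(205,100,300,200),'R',k=k))
c=im[100:200,205:305];cv2.imwrite('pics/w1c.png',cv2.resize(c,None,fx=6,fy=6,interpolation=cv2.INTER_CUBIC)[:,:,::-1])
# predicted fin outline
t=np.array([.5062,-.1128]);th=np.radians(-71.4);R=np.array([[np.cos(th),-np.sin(th)],[np.sin(th),np.cos(th)]])
for z,x,y in((.05,30,5),(.05,30,-5),(.05,-30,5),(.05,-30,-5),(.006,35,-14),(.006,-35,-14),(.006,-35,14),(.006,35,54)):
    q=R@np.array([x,y])/1000+t;u=proj('wrist',(*q,z),k);print(z,x,y,u,(u-[205,100])*6)
```

```text
(10, array([[ 0.5681, -0.1309],
       [ 0.5603, -0.1049],
       [ 0.5227, -0.1163],
       [ 0.5096, -0.0776],
       [ 0.5015, -0.0789],
       [ 0.4973, -0.0721],
       [ 0.4878, -0.0751],
       [ 0.4894, -0.0823],
       [ 0.4831, -0.0862],
       [ 0.5041, -0.1511]]))
(10, array([[ 0.5681, -0.1309],
       [ 0.5603, -0.1049],
       [ 0.5227, -0.1163],
       [ 0.5096, -0.0776],
       [ 0.5015, -0.0789],
       [ 0.4973, -0.0721],
       [ 0.4878, -0.0751],
       [ 0.4894, -0.0823],
       [ 0.4831, -0.0862],
       [ 0.5041, -0.1511]]))
0.05 30 5 [264.3178 126.735 ] [355.9067 160.4103]
0.05 30 -5 [274.5274 127.0298] [417.1645 162.1789]
0.05 -30 5 [262.6187 185.3815] [345.7123 512.2891]
0.05 -30 -5 [272.2965 185.6427] [403.7787 513.8561]
0.006 35 -14 [281.5664 117.7601] [459.3986 106.5606]
0.006 -35 -14 [278.8759 178.9603] [443.2553 473.762 ]
0.006 -35 14 [254.8164 178.3057] [298.8984 469.8344]
0.006 35 54 [219.7309 115.956 ] [88.3852 95.7359]
```

View pics/w1c.png

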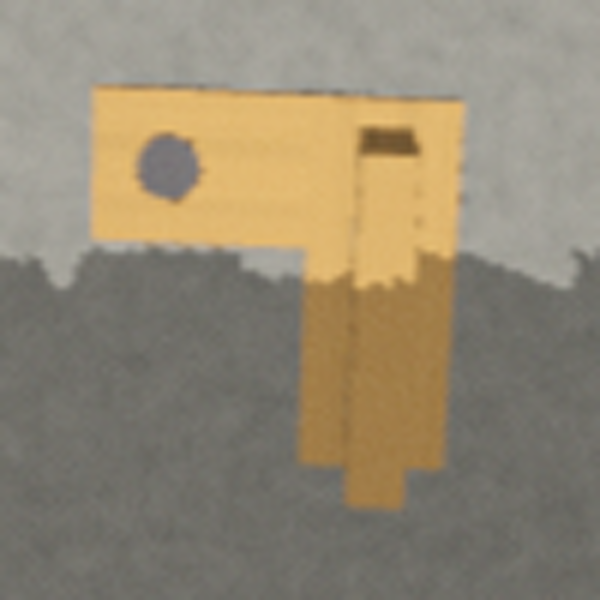

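The predicted fin and foot corners land within about 1.5 px of the picture, so the pose holds. Moving down over B.

Run:
```python
from h import *
plan((.506,-.1125,.07),198.6,5,0.3)
```

```text
[[0.002, -0.001, 0.006, 0.8, -2.1, 30.5, 0.3], [0.001, -0.0, 0.006, 0.8, -2.0, 30.5, 0.3], [0.002, -0.001, 0.006, 0.8, -2.0, 30.4, 0.3], [0.001, -0.0, 0.006, 0.9, -2.0, 30.5, 0.3], [0.002, -0.001, 0.005, 0.8, -1.9, 30.4, 0.3]]
```

Emit:
step_arm --pt "0.002 0 0.006 1 -2 30 0.3" --pt "0.002 0 0.006 1 -2 30 0.3" --pt "0.002 0 0.006 1 -2 30 0.3" --pt "0.001 0 0.006 1 -2 30 0.3" --pt "0.001 0 0.006 1 -2 30 0.3" --pt "0 0 0 0 0 0 0.3"

```text
time_s: 2.5
tcp_pos: [0.5036, -0.1165, 0.0691]
eef_rot: [-179.9, 0.0, -162.0]
contact_force: [0.5, 0.3, -0.4]
gripper_width: 0.0569
```

Run:
```python
from h import *
plan((.506,-.1125,.016),198.6,4,0.3)
```

```text
[[-0.0, 0.0, -0.002, -0.9, 0.8, 13.3, 0.3], [-0.001, 0.0, -0.003, -0.9, 0.8, 13.3, 0.3], [-0.0, 0.0, -0.002, -0.9, 0.7, 13.3, 0.3], [-0.001, 0.0, -0.003, -0.8, 0.8, 13.2, 0.3]]
```

Emit:
step_arm --pt "0 0 -0.002 -1 1 13 0.3" --pt "0 0 -0.003 -1 1 13 0.3" --pt "0 0 -0.002 -1 1 13 0.3" --pt "0 0 -0.003 0 0 13 0.3" --pt "0 0 0 0 0 0 0.3"

```text
time_s: 3.0
tcp_pos: [0.508, -0.1146, 0.0201]
eef_rot: [-179.8, 0.3, -161.5]
contact_force: [-0.2, 0.2, -1.2]
gripper_width: 0.0567
```

Run:
```python
from h import *
plan((.506,-.1125,.016),198.6,1,0.3)
```

```text
[[-0.004, 0.005, -0.002, 1.2, 2.7, 4.1, 0.3]]
```

Emit:
step_arm --pt "-0.003 0.004 0 1 2.5 4 0.3" --pt "0 0 0 0 0 0 -0.2" --pt "0 0 0 0 0 0 -0.8" --pt "0 0 0 0 0 0 -1" --pt "0 0 0 0 0 0 -1" --pt "0 0 0 0 0 0 -1" --pt "0 0 0 0 0 0 -1" --squeeze 35

```text
time_s: 3.7
tcp_pos: [0.5087, -0.1124, 0.0198]
eef_rot: [-179.9, 0.3, -161.5]
contact_force: [-0.6, -0.2, 1.2]
gripper_width: 0.0145
```

Emit:
step_arm --pt "0 0 0 0 0 0 -1" --pt "0 0 0 0 0 0 -1" --pt "0 0 0 0 0 0 -1"

```text
time_s: 4.0
tcp_pos: [0.5082, -0.1125, 0.0198]
eef_rot: [-179.9, 0.3, -161.5]
contact_force: [-0.3, -0.1, 0.2]
gripper_width: 0.0099
```

Run:
```python
from h import *
s=r.get_state();print(s['tcp_pos'],s['eef_rot'],s['gripper_width'],s['contact_force'])
im=r.capture('wrist');cv2.imwrite('pics/wrist2.png',im[:,:,::-1])
```

```text
[ 0.50824131 -0.11251231  0.01979868] [-179.88832789    0.28501722 -161.51577647] 0.009936029968210011 [-0.31113423 -0.06589855  0.24279492]
```

View pics/wrist2.png

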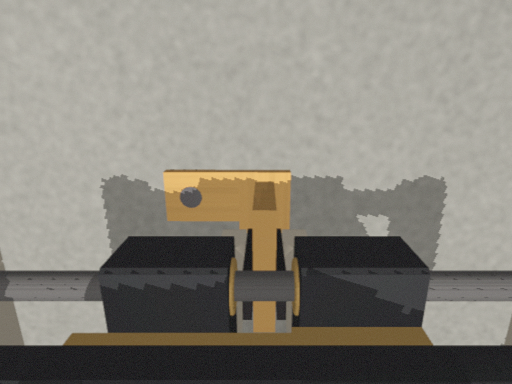

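B is gripped: opening 9.9 mm against a 10 mm fin, with the fin between the pads at about (265,270). Lifting.

Emit:
step_arm --pt "0 0 0 0 0 -10 -1" --pt "0 0 0 0 0 -20 -1" --pt "0 0 0 0 0 -30 -1" --pt "0 0 0 0 0 -30 -1" --pt "0 0 0 0 0 -20 -1" --pt "0 0 0 0 0 0 -1"

```text
time_s: 4.65
tcp_pos: [0.5056, -0.1126, 0.1344]
eef_rot: [-180.0, 0.0, -161.6]
contact_force: [-0.6, 0.2, -3.0]
gripper_width: 0.0098
```

Run:
```python
from h import *
s=r.get_state();print(s['gripper_width'],s['contact_force'])
plan((.446,.352,.13),198.5,18,-1)
```

```text
0.009841807715463988 [-0.6449565   0.19187901 -2.96908604]
[[-0.0, 0.0, -0.0, -5.0, 25.5, 0.2, -1], [-0.0, 0.0, -0.0, -5.0, 25.5, 0.2, -1], [-0.0, 0.0, -0.0, -5.0, 25.5, 0.2, -1], [-0.0, 0.0, -0.0, -5.0, 25.5, 0.2, -1], [-0.0, 0.0, -0.0, -5.0, 25.5, 0.2, -1], [-0.0, 0.0, -0.0, -5.0, 25.5, 0.2, -1], [-0.0, 0.0, -0.0, -5.0, 25.5, 0.2, -1], [-0.0, 0.0, -0.0, -5.0, 25.6, 0.3, -1], [-0.0, 0.0, -0.0, -5.0, 25.5, 0.2, -1], [-0.0, 0.0, -0.0, -5.1, 25.6, 0.3, -1]]
[[-0.0, 0.0, -0.0, -5.0, 25.5, 0.2, -1], [-0.0, 0.0, -0.0, -5.1, 25.6, 0.3, -1], [-0.0, 0.0, -0.0, -5.0, 25.5, 0.2, -1], [-0.0, 0.0, -0.0, -5.1, 25.6, 0.3, -1], [-0.0, 0.0, -0.0, -5.0, 25.5, 0.2, -1], [-0.0, 0.0, -0.0, -5.1, 25.6, 0.3, -1], [-0.0, 0.0, -0.001, -5.0, 25.5, 0.2, -1], [-0.0, 0.0, -0.0, -5.1, 25.6, 0.3, -1]]
```

The wrist carries -3.0 N, which matches a 0.3 kg part.

Emit:
step_arm --pt "0 0 0 -5 25 0 -1" --pt "0 0 0 -5 25 0 -1" --pt "0 0 0 -5 25 0 -1" --pt "0 0 0 -5 25 0 -1" --pt "0 0 0 -5 25 0 -1" --pt "0 0 0 -5 25 0 -1" --pt "0 0 0 -5 25 0 -1" --pt "0 0 0 -5 25 0 -1" --pt "0 0 0 -5 25 0 -1" --pt "0 0 0 -5 25 0 -1"

```text
time_s: 5.65
tcp_pos: [0.4672, 0.1457, 0.1279]
eef_rot: [179.9, -0.5, -162.0]
contact_force: [0.7, 0.2, -3.5]
gripper_width: 0.0101
```

Run:
```python
from h import *
s=r.get_state();print(s['gripper_width'])
plan((.446,.352,.13),198.5,8,-1)
```

```text
0.010137118369393001
[[0.0, -0.001, -0.001, -5.4, 25.3, -0.3, -1], [0.0, -0.001, -0.001, -5.5, 25.3, -0.3, -1], [0.0, -0.001, -0.001, -5.5, 25.3, -0.3, -1], [0.0, -0.001, -0.001, -5.5, 25.4, -0.3, -1], [0.0, -0.001, -0.001, -5.5, 25.3, -0.2, -1], [0.0, -0.001, -0.001, -5.6, 25.3, -0.2, -1], [0.001, -0.002, -0.002, -5.6, 25.4, -0.3, -1], [0.0, -0.001, -0.001, -5.6, 25.3, -0.2, -1]]
```

Emit:
step_arm --pt "0 -0.001 -0.001 -5 25 0 -1" --pt "0 -0.001 -0.001 -5 25 0 -1" --pt "0 -0.001 -0.001 -5 25 0 -1" --pt "0 -0.001 -0.001 -6 25 0 -1" --pt "0 -0.001 -0.001 -6 25 0 -1" --pt "0 -0.001 -0.001 -6 25 0 -1" --pt "0 -0.001 -0.001 -6 20 0 -1" --pt "0 0 0 0 0 0 -1"

```text
time_s: 6.45
tcp_pos: [0.4451, 0.3264, 0.1203]
eef_rot: [-179.9, -0.7, -161.6]
contact_force: [-0.4, -0.7, -2.7]
gripper_width: 0.0096
```

Run:
```python
from h import *
s=r.get_state();print(s['gripper_width'],s['tcp_pos'],s['eef_rot'])
for n in('top','side'):
  im=r.capture(n);cv2.imwrite(f'pics/{n}3.png',im[:,:,::-1])
plan((.446,.352,.06),198.5,5,-1)
```

```text
0.00957304558453931 [0.44509708 0.32643036 0.12034755] [-179.89587298   -0.70561464 -161.55538857]
[[-0.001, -0.003, -0.0, -2.2, 5.2, 12.0, -1], [-0.0, -0.003, -0.001, -2.1, 5.2, 12.0, -1], [-0.001, -0.003, -0.0, -2.1, 5.2, 12.0, -1], [-0.0, -0.002, -0.001, -2.0, 5.2, 12.0, -1], [-0.001, -0.003, -0.0, -2.1, 5.2, 12.1, -1]]
```

View pics/top3.png

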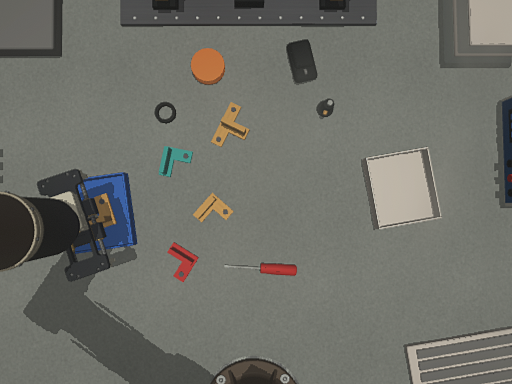

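View pics/side3.png

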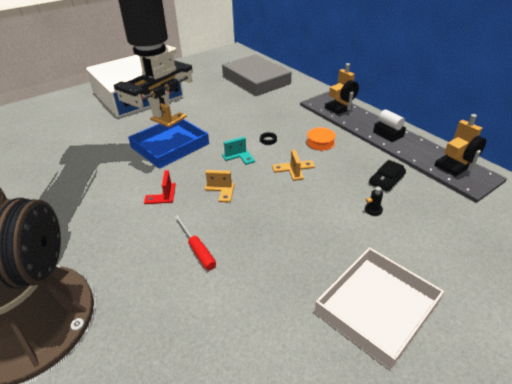

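The bracket hangs over the blue tray, at side (165,118) and top (103,210). I'll finish the alignment and lower it.

Emit:
step_arm --pt "0 -0.003 0 -2 6 3 -1" --pt "0 -0.003 0 -2 6 10 -1" --pt "0 -0.003 0 -2 6 15 -1" --pt "0 -0.002 0 -2 6 15 -1" --pt "0 -0.001 0 -1 4 10 -1" --pt "0 0 0 0 0 0 -1"

```text
time_s: 7.15
tcp_pos: [0.4442, 0.3523, 0.0628]
eef_rot: [-179.8, -0.1, -161.9]
contact_force: [-0.3, -0.1, -3.5]
gripper_width: 0.0101
```

Run:
```python
from h import *
s=r.get_state();print(s['gripper_width'],s['tcp_pos'],s['eef_rot'])
plan((.446,.352,.06),198.5,1,-1)
im=r.capture('wrist');cv2.imwrite('pics/wrist4.png',im[:,:,::-1])
```

```text
0.010093421674308631 [0.44423573 0.35226025 0.06275704] [-1.79843493e+02 -9.13187914e-02 -1.61860216e+02]
[[-0.003, -0.002, -0.006, -1.6, -0.8, 2.8, -1]]
```

View pics/wrist4.png

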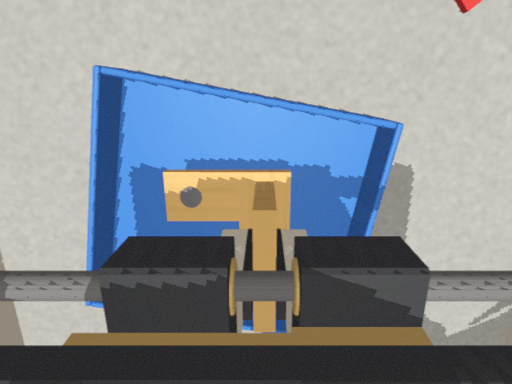

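The bracket is inside the walls at (165..290, 170..330), well clear of them. Lowering to a TCP height of about 0.025.

Emit:
step_arm --pt "0 -0.001 -0.003 0 0 10 -1" --pt "0 0 0 0 0 10 -1" --pt "0 0 0 0 0 10 -1" --pt "0 0 0 0 0 5 -1" --pt "0 0 0 0 0 0 -1"

```text
time_s: 7.7
tcp_pos: [0.4452, 0.352, 0.0266]
eef_rot: [-179.9, 0.1, -161.7]
contact_force: [-0.0, -0.5, -1.6]
gripper_width: 0.0098
```

Emit:
step_arm --pt "0 0 0 0 0 1.5 -1" --pt "0 0 0 0 0 1.5 -1" --pt "0 0 0 0 0 0 -1"

```text
time_s: 8.0
tcp_pos: [0.4455, 0.3524, 0.024]
eef_rot: [-179.9, 0.1, -161.7]
contact_force: [-0.6, -0.1, -2.2]
gripper_width: 0.0097
```

Emit:
step_arm --pt "0 0 0 0 0 1 -1" --pt "0 0 0 0 0 1 -1" --pt "0 0 0 0 0 0 -1"

```text
time_s: 8.3
tcp_pos: [0.4457, 0.3527, 0.0242]
eef_rot: [-180.0, 0.2, -161.6]
contact_force: [-0.4, -0.1, -1.2]
gripper_width: 0.01
```

Emit:
step_arm --pt "0 0 0 0 0 2 -1" --pt "0 0 0 0 0 1.5 -1" --pt "0 0 0 0 0 0 -1"

```text
time_s: 8.6
tcp_pos: [0.446, 0.3532, 0.0242]
eef_rot: [180.0, 0.3, -161.6]
contact_force: [-0.5, 0.0, -2.0]
gripper_width: 0.0097
```

Emit:
step_arm --pt "0 0 0 0 0 3 -1" --pt "0 0 0 0 0 3 -1"

```text
time_s: 8.8
tcp_pos: [0.4465, 0.3537, 0.0237]
eef_rot: [-180.0, 0.4, -161.4]
contact_force: [-15.3, -7.5, 43.2]
gripper_width: 0.0099
```

Run:
```python
from h import *
s=r.get_state();print(s['gripper_width'],s['tcp_pos'],s['eef_rot'],s['contact_force'],s['joint_torque'])
im=r.capture('side');cv2.imwrite('pics/side5.png',cv2.resize(im[80:180,110:230],None,fx=5,fy=5,interpolation=cv2.INTER_CUBIC)[:,:,::-1])
```

```text
0.009889318228745093 [0.44647699 0.35369443 0.02366089] [-179.98840325    0.43589673 -161.42191391] [-15.34712224  -7.54278139  43.15820221] [ -2.24122234 -32.04984069  18.58561099   4.15977493   5.85637361
   0.06475536]
```

View pics/side5.png

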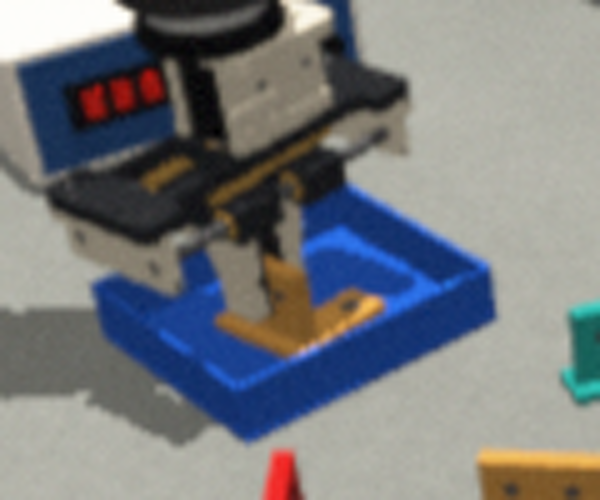

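B is firmly seated on the tray floor. Relieving the push, then opening the fingers.

Emit:
step_arm --pt "0 0 0 0 0 0 -1" --pt "0 0 0 0 0 0 -0.6" --pt "0 0 0 0 0 0 -0.2" --pt "0 0 0 0 0 0 -0.1" --pt "0 0 0 0 0 0 -0.1"

```text
time_s: 9.35
tcp_pos: [0.4474, 0.3549, 0.0245]
eef_rot: [179.9, 0.6, -161.4]
contact_force: [0.0, 0.3, 0.1]
gripper_width: 0.0359
```

Emit:
step_arm --pt "0 0 0 0 0 -10 -0.1" --pt "0 0 0 0 0 -25 -0.1" --pt "0 0 0 0 0 -35 -0.1" --pt "0 0 0 0 0 -40 -0.1" --pt "0 0 0 0 0 -40 0.2" --pt "0 0 0 0 0 -40 0.3" --pt "0 0 0 0 0 0 0.3"

```text
time_s: 10.05
tcp_pos: [0.4458, 0.3528, 0.2236]
eef_rot: [-179.9, 0.5, -161.4]
contact_force: [0.6, 0.1, -0.1]
gripper_width: 0.0554
```

Run:
```python
from h import *
s=r.get_state();print(s['tcp_pos'],s['eef_rot'])
im=r.capture('wrist');cv2.imwrite('pics/wrist6.png',im[:,:,::-1])
plan((.475,.107,.215),228.3,12,0.3)
```

```text
[0.44576045 0.35280363 0.22361549] [-179.89704823    0.48074872 -161.39951694]
[[-0.0, 0.0, -0.043, 4.1, -20.2, 0.5, 0.3], [-0.0, 0.0, -0.043, 5.0, -20.0, 0.5, 0.3], [-0.0, 0.0, -0.043, 5.8, -19.7, 0.5, 0.3], [-0.0, 0.0, -0.043, 6.7, -19.5, 0.5, 0.3], [-0.001, 0.001, -0.043, 7.5, -19.1, 0.6, 0.3], [-0.0, 0.0, -0.043, 8.3, -18.8, 0.5, 0.3], [-0.001, 0.001, -0.043, 9.1, -18.4, 0.5, 0.3], [-0.0, 0.0, -0.044, 9.9, -18.0, 0.5, 0.3], [-0.001, 0.001, -0.043, 10.7, -17.6, 0.5, 0.3], [-0.0, 0.0, -0.044, 11.4, -17.1, 0.6, 0.3]]
[[-0.001, 0.001, -0.043, 12.2, -16.6, 0.5, 0.3], [-0.0, 0.0, -0.044, 12.9, -16.1, 0.6, 0.3]]
```

View pics/wrist6.png

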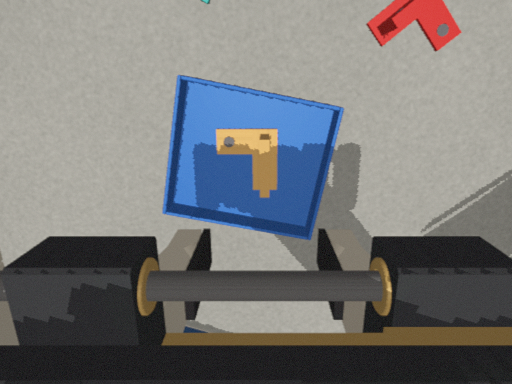

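B stands upright in the blue tray at (250,155), clear of the walls. Moving on to A.

Emit:
step_arm --pt "0 0 -0.043 4 -20 0.5 0.3" --pt "0 0 -0.043 5 -20 0.5 0.3" --pt "0 0 -0.043 6 -20 0.5 0.3" --pt "0 0 -0.043 7 -19 0.5 0.3" --pt "0 0 -0.043 7 -19 0.5 0.3" --pt "0 0 -0.043 8 -19 0.5 0.3" --pt "0 0 -0.043 9 -18 0.5 0.3" --pt "0 0 -0.043 10 -18 0.5 0.3" --pt "0 0 -0.043 11 -17 0.5 0.3" --pt "0 0 -0.043 11 -17 0.5 0.3"

```text
time_s: 11.1
tcp_pos: [0.4672, 0.1408, 0.2111]
eef_rot: [-179.8, -0.4, -135.7]
contact_force: [0.6, 0.7, -0.8]
gripper_width: 0.0573
```

Run:
```python
from h import *
plan((.473,.107,.215),228.3,3,0.3)
```

```text
[[-0.001, -0.002, -0.023, 6.5, -9.4, -1.2, 0.3], [-0.001, -0.002, -0.023, 6.7, -9.3, -1.3, 0.3], [-0.0, -0.003, -0.024, 6.9, -9.1, -1.3, 0.3]]
```

Emit:
step_arm --pt "-0.001 -0.002 -0.023 6 -9 -1 0.3" --pt "-0.001 -0.002 -0.023 6 -9 -1 0.3" --pt "0 -0.002 -0.023 6 -8 -1 0.3" --pt "0 0 0 0 0 0 0.3"

```text
time_s: 11.5
tcp_pos: [0.4711, 0.105, 0.2117]
eef_rot: [179.9, -0.3, -131.7]
contact_force: [0.3, -0.7, -0.2]
gripper_width: 0.0571
```

Run:
```python
from h import *
np.set_printoptions(precision=4,suppress=True)
s=r.get_state();print(s['tcp_pos'],s['eef_rot'])
k=K('wrist');im=r.capture('wrist');np.save('w7.npy',im)
t=np.array([.473,.1068]);th=np.radians(-41.7);R=np.array([[np.cos(th),-np.sin(th)],[np.sin(th),np.cos(th)]])
v=im.copy()
for z,x,y in((.05,30,5),(.05,30,-5),(.05,-30,5),(.05,-30,-5),(.006,35,14),(.006,-35,14),(.006,-35,-14),(.006,35,-54),(.006,7,-54)):
    q=R@np.array([x,y])/1000+t;u=proj('wrist',(*q,z),k);print(z,x,y,u);v=cv2.circle(v,tuple(u.round().astype(int).tolist()),0,(255,0,255),-1)
x0,y0=215,90
cv2.imwrite('pics/w7.png',cv2.resize(v[y0:y0+120,x0:x0+120],None,fx=5,fy=5,interpolation=cv2.INTER_NEAREST)[:,:,::-1])
```

```text
[0.4711 0.105  0.2117] [ 179.91     -0.3354 -131.6879]
0.05 30 5 [255.8689 139.5816]
0.05 30 -5 [266.3031 139.569 ]
0.05 -30 5 [256.3063 198.8652]
0.05 -30 -5 [266.1952 198.8437]
0.006 35 14 [248.2002 128.732 ]
0.006 -35 14 [249.0664 190.5797]
0.006 -35 -14 [273.5885 190.5298]
0.006 35 -54 [311.1158 128.6675]
0.006 7 -54 [310.0701 154.211 ]
```

View pics/w7.png

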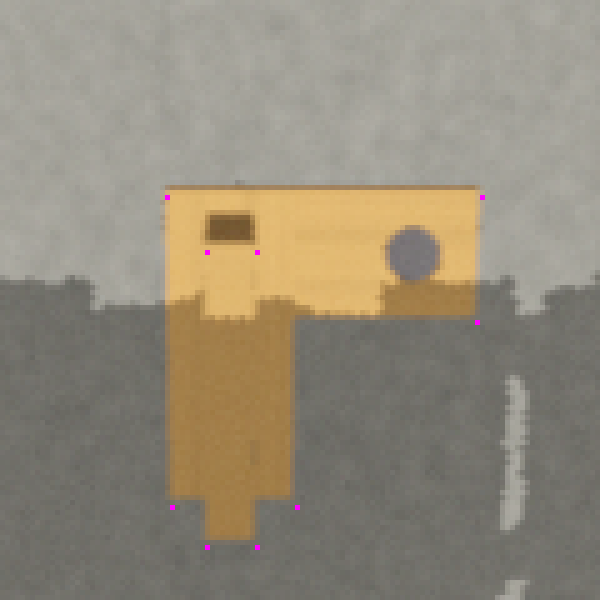

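A's toe is on the right, at crop (415,255), with the toe end up, so it is right-hand. The overlay matches sideways and is about 1.8 mm off along the fin, so I'll aim at (0.474, 0.1056).

Run:
```python
from h import *
plan((.4743,.1056,.07),228.3,5,0.3)
```

```text
[[0.0, -0.001, -0.0, -0.6, -0.5, 28.3, 0.3], [0.0, -0.001, -0.0, -0.6, -0.5, 28.3, 0.3], [0.001, -0.001, -0.0, -0.6, -0.5, 28.3, 0.3], [0.0, -0.001, -0.0, -0.5, -0.5, 28.3, 0.3], [0.001, -0.002, -0.001, -0.6, -0.4, 28.4, 0.3]]
```

Emit:
step_arm --pt "0 -0.001 0 -0.5 -0.5 28 0.3" --pt "0 -0.001 0 -0.5 -0.5 28 0.3" --pt "0 -0.001 0 -0.5 -0.5 28 0.3" --pt "0 -0.001 0 -0.5 -0.5 28 0.3" --pt "0 -0.001 0 -0.5 -0.5 28 0.3" --pt "0 0 0 0 0 0 0.3"

```text
time_s: 12.15
tcp_pos: [0.4741, 0.1078, 0.067]
eef_rot: [179.9, 0.0, -131.9]
contact_force: [-0.1, -0.9, 0.0]
gripper_width: 0.0571
```

Run:
```python
from h import *
plan((.4743,.1056,.018),228.3,4,0.3)
```

```text
[[0.0, 0.0, -0.001, 0.4, -0.4, 12.3, 0.3], [0.0, 0.0, -0.001, 0.4, -0.4, 12.2, 0.3], [0.001, 0.0, -0.001, 0.4, -0.5, 12.3, 0.3], [0.0, 0.001, -0.001, 0.3, -0.4, 12.2, 0.3]]
```

Emit:
step_arm --pt "0 0 -0.001 0.5 -0.5 12 0.3" --pt "0 0 -0.001 0.5 -0.5 12 0.3" --pt "0 0 -0.001 0.5 -0.5 12 0.3" --pt "0 0 0 0 0 11 0.3" --pt "0 0 0 0 0 0 0.3"

```text
time_s: 12.65
tcp_pos: [0.4761, 0.1081, 0.0212]
eef_rot: [-180.0, 0.2, -131.7]
contact_force: [0.5, -1.1, 0.4]
gripper_width: 0.0569
```

Emit:
step_arm --pt "0 0 0 3 0 2 0.3" --pt "0 0 0 2 0 2 0.3" --pt "0 0 0 0 0 0 0.3"

```text
time_s: 12.95
tcp_pos: [0.4734, 0.1048, 0.0182]
eef_rot: [-179.9, 0.3, -131.7]
contact_force: [0.9, 0.3, -0.3]
gripper_width: 0.0568
```

Emit:
step_arm --pt "0 0 0 0 0 0 -0.2" --pt "0 0 0 0 0 0 -0.6" --pt "0 0 0 0 0 0 -0.8" --pt "0 0 0 0 0 0 -1" --pt "0 0 0 0 0 0 -1" --pt "0 0 0 0 0 0 -1" --pt "0 0 0 0 0 0 -1" --pt "0 0 0 0 0 0 -1" --pt "0 0 0 0 0 0 -1" --squeeze 35

```text
time_s: 13.85
tcp_pos: [0.4741, 0.1051, 0.0196]
eef_rot: [-179.9, 0.4, -131.6]
contact_force: [0.0, 0.5, 0.8]
gripper_width: 0.0101
```

A is gripped at 10.1 mm with the TCP at z = 0.0196. Lifting.

Emit:
step_arm --pt "0 0 0 0 0 -10 -1" --pt "0 0 0 0 0 -20 -1" --pt "0 0 0 0 0 -30 -1" --pt "0 0 0 0 0 -30 -1" --pt "0 0 0 0 0 -20 -1" --pt "0 0 0 0 0 0 -1"

```text
time_s: 14.45
tcp_pos: [0.4712, 0.1033, 0.1341]
eef_rot: [180.0, 0.1, -131.7]
contact_force: [0.2, 0.3, -2.9]
gripper_width: 0.0097
```

Run:
```python
from h import *
s=r.get_state();print(s['gripper_width'],s['contact_force'])
plan((.528,-.340,.13),228.3,18,-1)
im=r.capture('wrist');cv2.imwrite('pics/wrist8.png',im[:,:,::-1])
```

```text
0.009700964732401146 [ 0.24668251  0.27678151 -2.920403  ]
[[0.0, 0.0, -0.0, 16.3, -18.7, 0.2, -1], [0.0, 0.0, -0.0, 16.3, -18.7, 0.2, -1], [0.0, 0.0, -0.0, 16.3, -18.8, 0.2, -1], [0.0, 0.0, -0.0, 16.3, -18.7, 0.2, -1], [0.0, 0.0, -0.0, 16.3, -18.8, 0.2, -1], [0.0, 0.0, -0.0, 16.3, -18.7, 0.2, -1], [0.0, 0.0, -0.0, 16.3, -18.8, 0.2, -1], [0.0, 0.0, -0.0, 16.3, -18.7, 0.2, -1], [0.0, 0.0, -0.0, 16.3, -18.8, 0.2, -1], [0.0, 0.0, -0.0, 16.3, -18.7, 0.2, -1]]
[[0.0, 0.0, -0.0, 16.3, -18.8, 0.2, -1], [0.0, 0.0, -0.0, 16.3, -18.7, 0.2, -1], [0.0, 0.0, -0.0, 16.3, -18.8, 0.2, -1], [0.0, 0.0, -0.0, 16.2, -18.7, 0.2, -1], [0.0, 0.0, -0.0, 16.3, -18.8, 0.2, -1], [0.0, 0.001, -0.0, 16.2, -18.7, 0.2, -1], [0.0, 0.0, -0.0, 16.3, -18.8, 0.2, -1], [0.0, 0.001, -0.0, 16.2, -18.7, 0.1, -1]]
```

View pics/wrist8.png

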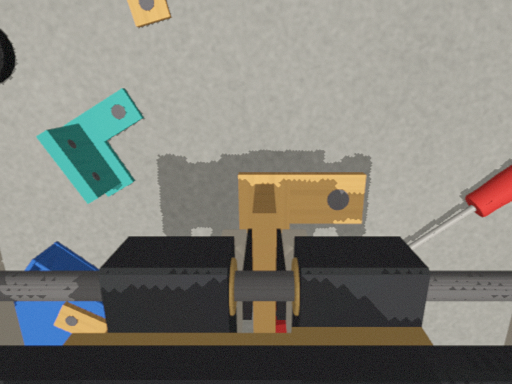

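A is held straight with its fin at (265,270). The path to the white tray crosses only empty bench.

Emit:
step_arm --pt "0 0 0 16 -19 0 -1" --pt "0 0 0 16 -19 0 -1" --pt "0 0 0 16 -19 0 -1" --pt "0 0 0 16 -19 0 -1" --pt "0 0 0 16 -19 0 -1" --pt "0 0 0 16 -19 0 -1" --pt "0 0 0 16 -19 0 -1" --pt "0 0 0 16 -19 0 -1" --pt "0 0 0 16 -19 0 -1" --pt "0 0 0 16 -19 0 -1"

```text
time_s: 15.5
tcp_pos: [0.497, -0.1506, 0.1193]
eef_rot: [179.1, -0.8, -131.6]
contact_force: [0.4, 0.3, -2.5]
gripper_width: 0.0101
```

Run:
```python
from h import *
plan((.528,-.340,.13),228.3,8,-1)
```

```text
[[0.002, -0.002, 0.0, 15.1, -18.6, -1.4, -1], [0.002, -0.002, 0.0, 15.2, -18.6, -1.4, -1], [0.002, -0.002, 0.0, 15.1, -18.6, -1.4, -1], [0.002, -0.002, 0.0, 15.1, -18.6, -1.4, -1], [0.002, -0.002, 0.0, 15.2, -18.6, -1.4, -1], [0.002, -0.001, 0.0, 15.1, -18.6, -1.4, -1], [0.002, -0.002, 0.001, 15.2, -18.6, -1.4, -1], [0.002, -0.001, 0.0, 15.1, -18.7, -1.4, -1]]
```

Emit:
step_arm --pt "0.002 -0.002 0 15 -18.5 -2 -1" --pt "0.002 -0.002 0 15 -18.5 -2 -1" --pt "0.002 -0.002 0 15 -18.5 -2 -1" --pt "0.002 -0.002 0 15 -18.5 -2 -1" --pt "0.002 -0.002 0 15 -18.5 -2 -1" --pt "0.002 -0.002 0 15 -18.5 -2 -1" --pt "0.002 -0.002 0 15 -18.5 -2 -1" --pt "0 0 0 8 -10 0 -1" --pt "0 0 0 0 0 0 -1"

```text
time_s: 16.4
tcp_pos: [0.5171, -0.3354, 0.1157]
eef_rot: [178.5, -0.6, -132.0]
contact_force: [-0.6, -0.2, -2.3]
gripper_width: 0.0096
```

Run:
```python
from h import *
s=r.get_state();print(s['gripper_width'],s['contact_force'])
plan((.528,-.340,.06),228.3,5,-1)
```

```text
0.00964029041780269 [-0.6442094  -0.15251425 -2.29113715]
[[0.005, -0.002, -0.001, -0.9, -2.5, 11.1, -1], [0.005, -0.002, -0.001, -0.9, -2.5, 11.1, -1], [0.005, -0.002, -0.001, -0.8, -2.4, 11.1, -1], [0.005, -0.002, -0.001, -0.8, -2.4, 11.1, -1], [0.005, -0.002, -0.001, -0.8, -2.3, 11.1, -1]]
```

Emit:
step_arm --pt "0.006 -0.003 -0.001 -1 -3 8 -1" --pt "0.006 -0.003 -0.001 -1 -3 10 -1" --pt "0.006 -0.003 -0.001 -1 -2 10 -1" --pt "0.006 -0.002 -0.001 -1 -2 10 -1" --pt "0.003 -0.001 0 -1 -2 10 -1" --pt "0 0 0 0 0 0 -1"

```text
time_s: 17.0
tcp_pos: [0.5271, -0.3348, 0.0594]
eef_rot: [179.8, 0.1, -131.6]
contact_force: [-0.3, -0.6, -2.0]
gripper_width: 0.0097
```

Run:
```python
from h import *
s=r.get_state();print(s['gripper_width'],s['tcp_pos'],s['eef_rot'])
plan((.528,-.340,.06),228.3,2,-1)
im=r.capture('wrist');cv2.imwrite('pics/wrist9.png',im[:,:,::-1])
```

```text
0.009682462857483991 [ 0.52710979 -0.33483238  0.05939825] [ 1.79836055e+02  8.96315454e-02 -1.31635368e+02]
[[0.001, 0.001, 0.001, 1.6, -2.0, -0.3, -1], [0.002, 0.001, 0.0, 1.7, -2.1, -0.3, -1]]
```

View pics/wrist9.png

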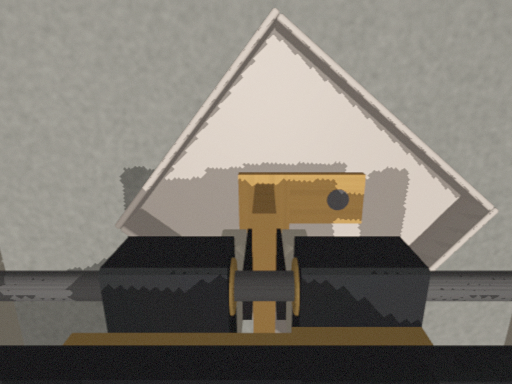

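All corners work out at least 17 mm clear of the inner walls. Lowering A.

Emit:
step_arm --pt "0.001 0.001 0 1.5 -2 8 -1" --pt "0.001 0.001 0 1 -1 10 -1" --pt "0 0 0 0 0 8 -1" --pt "0 0 0 0 0 4 -1" --pt "0 0 0 0 0 0 -1"

```text
time_s: 17.55
tcp_pos: [0.5287, -0.3391, 0.0283]
eef_rot: [-179.9, -0.0, -131.6]
contact_force: [-0.6, -0.7, -2.3]
gripper_width: 0.0099
```

Emit:
step_arm --pt "0 0 0 0 0 2 -1" --pt "0 0 0 0 0 2 -1" --pt "0 0 0 0 0 2 -1"

```text
time_s: 17.85
tcp_pos: [0.5291, -0.3394, 0.0234]
eef_rot: [-179.9, -0.0, -131.6]
contact_force: [-5.9, 5.9, 21.4]
gripper_width: 0.0102
```

Floor contact: TCP z = 0.0234 against the expected 0.0236, with an upward force. Releasing.

Emit:
step_arm --pt "0 0 0 0 0 0 -1" --pt "0 0 0 0 0 0 -0.6" --pt "0 0 0 0 0 0 -0.2" --pt "0 0 0 0 0 0 -0.1" --pt "0 0 0 0 0 0 -0.1"

```text
time_s: 18.35
tcp_pos: [0.5308, -0.3401, 0.0254]
eef_rot: [-179.6, 0.1, -131.5]
contact_force: [-0.2, -0.0, 0.2]
gripper_width: 0.0356
```

Emit:
step_arm --pt "0 0 0 0 0 -10 -0.1" --pt "0 0 0 0 0 -25 -0.1" --pt "0 0 0 0 0 -35 -0.1" --pt "0 0 0 0 0 -40 -0.1" --pt "0 0 0 0 0 -40 0" --pt "0 0 0 0 0 -40 0" --pt "0 0 0 0 0 0 0"

```text
time_s: 19.05
tcp_pos: [0.5289, -0.34, 0.2262]
eef_rot: [-179.7, -0.0, -131.5]
contact_force: [-0.4, 0.8, 0.6]
gripper_width: 0.0436
```

Run:
```python
from h import *
for n in('wrist','top','side'):
  im=r.capture(n);cv2.imwrite(f'pics/{n}10.png',im[:,:,::-1])
```

```text
(no output)
```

View pics/wrist10.png

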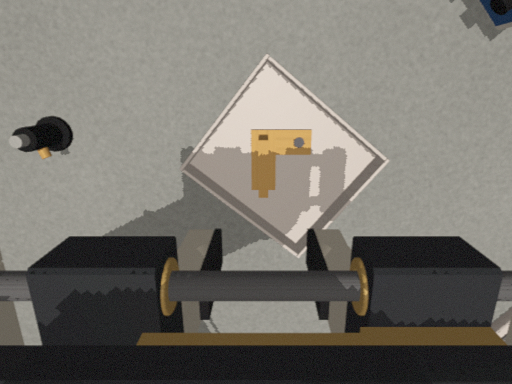

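View pics/side10.png

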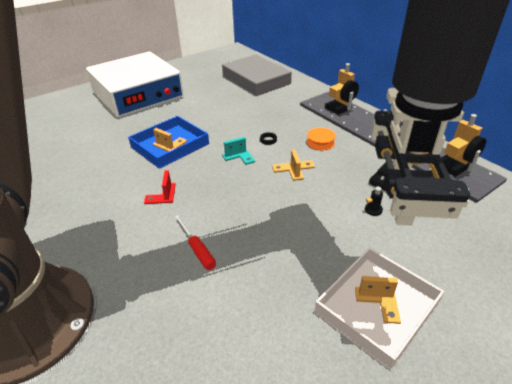

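View pics/top10.png

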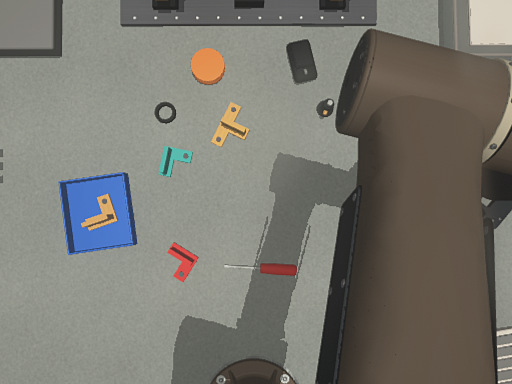

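Both brackets stand upright on the tray floors: blue tray at side (168,140), white tray at side (377,293). The other parts have not moved and the gripper is clear, so I'm handing in.

```bash
python3 -c "
from plant import r
print(r.close_job())"
```

```text
the job is handed in; nothing more can be done
None
```

Both one-toed brackets are sorted: the left-hand one is in the blue tray and the right-hand one in the white tray. I handed the job in at about 19 s of the 64 s allowed.

- **Last checks:** the side, wrist and top views showed the blue-tray bracket standing upright, flat on the tray floor and clear of the walls. The side and wrist views showed the same for the white-tray bracket, which the arm hid from the top camera. The gripper was open, about 0.2 m above the white tray. The two-toed bracket and the red and turquoise parts had not moved.
- **Force while placing:** setting the left-hand bracket down briefly read about 43 N upwards at the wrist. That was the held bracket pressing on the tray floor, not the arm or the gripper's body, and it is well under the 120 N wrist limit. The right-hand one read about 21 N.
- **Disagreements:** the foot outlines seen from above fit either hand almost equally well. I settled which was which from the fin and toe in enlarged crops, and both wrist views agreed. The right-hand bracket was about 1.8 mm off along its fin between the top and wrist views, so I used the wrist measurement for the grasp.

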